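# Sort the capped bottles off the reagent ledge

## Task

Clear the four glass bottles from behind the rail of the green-edged ledge and sort them by cap colour, whatever the colour of the glass: both red-capped ones into the red tray, the blue-capped one into the blue tray and the yellow-capped one into the yellow tray. Keep the bottles upright throughout and set each down gently, so that at the end it stands flat on its tray's floor. Leave the white jar on the ledge and the beaker on the bench where they are.

Things in the scene. Friction and masses are not known exactly. Their poses are not given: they have to be found in the camera images.
- red_clear: Small clear glass bottle with a white paper band and a red screw cap; loose, about 105 to 210 g, 96 mm tall. Round body 44 mm across up to 58 mm, shoulder narrowing to 28 mm at 70 mm; the cap is 34 mm across and runs from 70 to 96 mm above the underside, a good place to grip. Origin: centre of the underside; z up along the bottle. Starts standing on the ledge.
- red_amber: Small brown amber glass bottle with a white paper band and a red screw cap; loose, about 105 to 210 g, 96 mm tall. Round body 44 mm across up to 58 mm, shoulder narrowing to 28 mm at 70 mm; the cap is 34 mm across and runs from 70 to 96 mm above the underside, a good place to grip. Origin: centre of the underside; z up along the bottle. Starts standing on the ledge.
- blue_amber: Small brown amber glass bottle with a white paper band and a blue screw cap; loose, about 105 to 210 g, 96 mm tall. Round body 44 mm across up to 58 mm, shoulder narrowing to 28 mm at 70 mm; the cap is 34 mm across and runs from 70 to 96 mm above the underside, a good place to grip. Origin: centre of the underside; z up along the bottle. Starts standing on the ledge.
- yellow_clear: Small clear glass bottle with a white paper band and a yellow screw cap; loose, about 105 to 210 g, 96 mm tall. Round body 44 mm across up to 58 mm, shoulder narrowing to 28 mm at 70 mm; the cap is 34 mm across and runs from 70 to 96 mm above the underside, a good place to grip. Origin: centre of the underside; z up along the bottle. Starts standing on the ledge.
- white_jar: Squat white plastic jar with a green band and white lid, no coloured cap, 48 mm across and 66 mm tall, loose. Stands on the ledge among the bottles and stays there. Origin: centre of the underside.
- red_tray: Open red plastic tray, fixed to the bench. Outside 84 mm along its own x by 160 mm along its own y, 18 mm high; walls and floor 4 mm thick, so inside 76 by 152 mm with its floor 4 mm above the bench: room for two bottles side by side along y. Origin: centre of the underside, on the bench; z up.
- blue_tray: Open blue plastic tray, fixed to the bench. Outside 84 mm along its own x by 160 mm along its own y, 18 mm high; walls and floor 4 mm thick, so inside 76 by 152 mm with its floor 4 mm above the bench: room for two bottles side by side along y. Origin: centre of the underside, on the bench; z up.
- yellow_tray: Open yellow plastic tray, fixed to the bench. Outside 84 mm along its own x by 160 mm along its own y, 18 mm high; walls and floor 4 mm thick, so inside 76 by 152 mm with its floor 4 mm above the bench: room for two bottles side by side along y. Origin: centre of the underside, on the bench; z up.
- ledge: White ledge with green edges, fixed, 96 mm deep (own x), 430 wide (own y), board top 50 mm above the bench. Front (-x, robot side): steel retaining rail 44 mm from the centre line, its top 30 mm above the board; end cheeks 30 mm, back lip 14 mm high. Four bottles and the jar stand on it in a row along y, 70 to 90 mm apart, 0 to 10 mm behind the centre line. Origin: on the bench under its centre.
- beaker: Empty glass beaker, 68 mm across the rim, 85 mm tall, loose, standing on the bench to the robot's left. Not part of the job. Origin: centre of the underside.

How it is judged:
At the end, for the whole second after the job is handed in: Each bottle rests upright (0.08 rad) on the floor of the tray of its cap colour, its axis within 19 mm (tray x) and 57 mm (tray y) of the tray centre, underside less than 8 mm above the tray underside; white jar moved under 20 mm, beaker under 30 mm, both upright (x of red_clear in the frame of red_tray between -0.019 and 0.019 m and y of red_clear in the frame of red_tray between -0.057 and 0.057 m and z of red_clear in the frame of red_tray between 0 and 0.008 m and angle between each of red_clear, red_amber, blue_amber, yellow_clear's own z axis and vertical below 0.08 rad and linear speed of each of red_clear, red_amber, blue_amber, yellow_clear below 0.02 m/s and angular speed of each of red_clear, red_amber, blue_amber, yellow_clear below 0.2 rad/s and x of red_amber in the frame of red_tray between -0.019 and 0.019 m and y of red_amber in the frame of red_tray between -0.057 and 0.057 m and z of red_amber in the frame of red_tray between 0 and 0.008 m and x of blue_amber in the frame of blue_tray between -0.019 and 0.019 m and y of blue_amber in the frame of blue_tray between -0.057 and 0.057 m and z of blue_amber in the frame of blue_tray between 0 and 0.008 m and x of yellow_clear in the frame of yellow_tray between -0.019 and 0.019 m and y of yellow_clear in the frame of yellow_tray between -0.057 and 0.057 m and z of yellow_clear in the frame of yellow_tray between 0 and 0.008 m and distance of white_jar from where it was at the start of the episode below 0.02 m and angle between each of white_jar, beaker's own z axis and vertical below 0.1 rad and distance of beaker from where it was at the start of the episode below 0.03 m); the robot touches nothing.
It fails at once if a bottle is tipped by more than 35 degrees (angle between any of red_clear, red_amber, blue_amber, yellow_clear's own z axis and vertical above 0.61 rad).
It fails at once if the white jar is moved more than 20 mm or knocked over (distance of white_jar from where it was at the start of the episode above 0.02 m or angle between white_jar's own z axis and vertical above 0.4 rad).
It fails at once if the beaker is moved more than 30 mm or knocked over (distance of beaker from where it was at the start of the episode above 0.03 m or angle between beaker's own z axis and vertical above 0.4 rad).
It fails at once if a bottle is dropped or thrown down into a tray (faster than 0.45 m/s with its underside less than 45 mm above the bench) ((linear speed of red_clear above 0.45 m/s and height (world z) of red_clear below 0.045 m) or (linear speed of red_amber above 0.45 m/s and height (world z) of red_amber below 0.045 m) or (linear speed of blue_amber above 0.45 m/s and height (world z) of blue_amber below 0.045 m) or (linear speed of yellow_clear above 0.45 m/s and height (world z) of yellow_clear below 0.045 m)).
It also fails if it takes over 102 s, if anything falls off the work surface, if the arm or the gripper's body presses on something with over 40 N, if the wrist force passes 120 N, or if a joint passes its speed limit or range.

## Robot

A 6-joint arm with a two-finger parallel gripper is mounted at the origin on the work surface. World frame = base frame: x ahead of the robot, y to its left, z up, the work surface at z = 0. Lengths are in m, angles in rad, forces in N, time in s.
With the tool pointing down it reaches from about 0.35 to 0.925 m from the base axis. Payload 6.4 kg.
Tool frame: the origin (TCP) lies midway between the tips of the shut fingers; the grasp point (between the pads) lies 19 mm behind it; z points along the fingers, y is the line along which they close (so a half turn about z gives the same grasp; the last joint's range is limited). The gripper opens to 94 mm and grips with 3 to 60 N. Pads are 16 mm wide; open, the fingers measure 119 mm over their backs; the gripper's body (75 mm by 177 mm) begins 78 mm behind the grasp point.
Start: joints at [-1.495, 0.245, 1.558, -0, 1.339, -0.174], TCP at [0.161, -0.63, 0.173] pointing down, gripper open.
Joint ranges: [-3.13, 3.13], [-1.02, 2.26], [0.13, 2.54], [-0.95, 4.09], [0.21, 2.88], [-2.74, 2.74]. Speed limits (rad/s): [2.57, 2.57, 3.14, 3.14, 3.14, 3.14].

## Interface

Orientations are given as a rotation vector (axis times angle).
In Python, from station import r gives the robot as it stands.
- The arm moves only by the tool step_arm, never from a script. Its argument "increments" is a list of rows, each a list of 3 entries, a list of its own where there are three numbers: the shift along the tool's x, y, z in mm, then the turn about the tool's z in degrees, then the finger opening in mm, from 0 to 94. A call has 1 to 10 rows; each row is the pose to reach, as a shift and turn from the pose commanded when the call began, along the tool's axes at that moment; what a row does not reach only later rows make up. A row lasts 1/8 s, in which the tool goes at most 62.5 mm and 10.7 degrees, less where a joint would pass 70% of its speed; a pose out of reach is approached as far as the arm can. A call with a gripper value outside its range is refused whole. The fingers move at their own pace and stop on an object; "grip_force" is the grip in N (left out, the last holds). Time passes only in rows, so rows that repeat a pose let the fingers close. It gives the time, the measured TCP pose, the force, the opening and the grip force at its end, in the units of the state.
- r.sense(): the state, without advancing time (a new reading comes with each control period).
- r.snapshot(name): name is "side" or "top" or "wrist"; returns the picture (480x640x3 uint8, red, green, blue); there is no depth.
- r.calibration(name): a dict with "fx", "fy", "cx", "cy" (pixels), "world_to_cam" (4x4, takes a point from world to camera coordinates). Camera axes: x right, y down, z forward; pixel columns grow to the right and rows downward; lengths in m; the calibration is good to about 2 mm. A picture is of the moment at which its call begins: read the wrist's pose just before it. calibration takes no time and is no camera call; for the wrist camera it gives the pose at the moment of the call.
- r.sign_off(): hands the job in; it is judged then, once.
Trained networks look in the newest picture that a camera, given by its name, has taken for a name from the list of things; names that differ only in an ending like _2 or _b are one class to them, and where a whole thing is asked for, a point or a joint stands for the part that bears it (a point fixed in the world has none). Each returns a list of dicts, best first, with "p" (0 to 1); they miss things now and then, are a little off and sometimes report something else, mostly with a low value. They report only what shows in the picture. A call takes as long as a camera call.
- r.boxes_of(camera, label): "at" ([x, y, z] in m, in world coordinates, good to about 4 mm: the middle of the surface that is visible of it).
The state is a dict: "clock": time; "q": joint angles; "qvel": joint speeds; "tau": joint torques, N m; "tool_pos": TCP position; "tcp_rot": TCP orientation; "contact_force": force on the tool from outside, world axes, zero at the start; "moment": the same for the moment, N m; "width": finger opening in m; "gripper_force": force on a finger pad.
Only numpy, scipy, OpenCV 4.12 (cv2) and the standard library are available. Lean on these libraries where they do the work, as an engineer would, in place of code of your own. Each camera call takes 0.05 s, during which the arm holds its last target. There are 200 camera calls.

## Working session

There is one attempt and no reset: what is moved stays moved. The work goes in short steps, Python scripts to look and compute and a tool call to move; the robot and the scene stay as the last step left them, time stands still between calls to the robot, and variables do not carry over. Pictures are saved under pics/ and viewed, at most 14 in all, crops included, and the job is handed in when it is done.

Besides the shell and the picture viewer there is one more tool, called after ">>>" by a JSON object that holds its "api" and its "payload", one argument or row to a line. step_arm: Moves the arm, as the interface text tells. Its arguments: {"type":"object","properties":{"increments":{"type":"array"},"grip_force":{"type":"number"}},"required":["increments"]}

```bash
mkdir -p pics; ls; python3 - <<'E'
from station import r
import cv2,numpy as np
s=r.sense();print(s['clock'],s['tool_pos'],s['tcp_rot'],s['width'])
for c in('top','side'):
    cv2.imwrite(f'pics/{c}0.png',r.snapshot(c)[:,:,::-1])
    for n in ['red_clear','red_amber','blue_amber','yellow_clear','white_jar','red_tray','blue_tray','yellow_tray','ledge','beaker']:
        print(c,n,[(np.round(d['at'],3).tolist(),round(d['p'],2)) for d in r.boxes_of(c,n)[:3]])
print(r.sense()['clock'])
E
```

```text
pics
0.0 [ 0.16060101 -0.62914937  0.17184325] [-3.11518915e+00 -3.91070102e-01 -9.26296143e-05] 0.09386561316170904
top red_clear [([0.633, -0.041, 0.127], 0.7)]
top red_amber [([0.624, 0.041, 0.136], 0.9)]
top blue_amber [([0.62, 0.186, 0.138], 0.87)]
top yellow_clear [([0.628, 0.112, 0.144], 0.8)]
top white_jar [([0.637, -0.112, 0.117], 0.56)]
top red_tray [([0.436, -0.219, 0.006], 0.56)]
top blue_tray [([0.625, 0.039, 0.14], 0.72), ([0.441, -0.002, 0.002], 0.7)]
top yellow_tray [([0.445, 0.208, 0.004], 0.61)]
top ledge [([0.614, 0.04, 0.046], 0.88)]
top beaker [([0.51, 0.396, 0.045], 0.93)]
side red_clear [([0.624, -0.028, 0.104], 0.94), ([0.436, 0.003, 0.003], 0.46)]
side red_amber [([0.619, 0.052, 0.106], 0.8)]
side blue_amber [([0.589, 0.143, 0.056], 0.72), ([0.615, 0.199, 0.104], 0.66)]
side yellow_clear [([0.626, 0.129, 0.11], 0.79)]
side white_jar [([0.631, -0.107, 0.096], 0.67)]
side red_tray [([0.436, -0.218, 0.002], 0.88)]
side blue_tray [([0.435, 0.004, 0.005], 0.95)]
side yellow_tray []
side ledge [([0.589, 0.144, 0.054], 0.74)]
side beaker [([0.507, 0.395, 0.06], 0.8)]
1.1
```

View pics/top0.png

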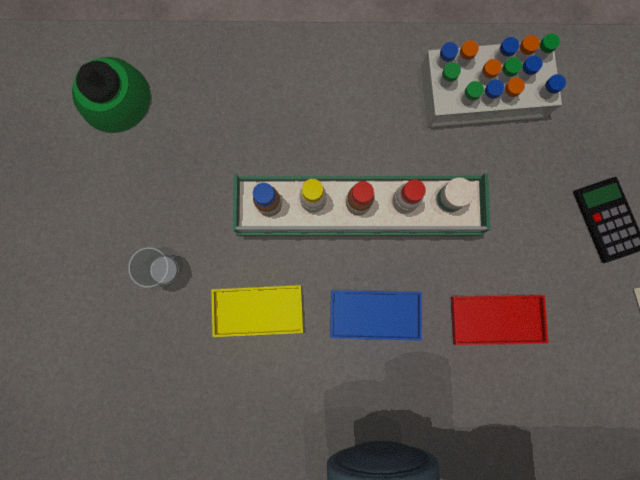

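View pics/side0.png

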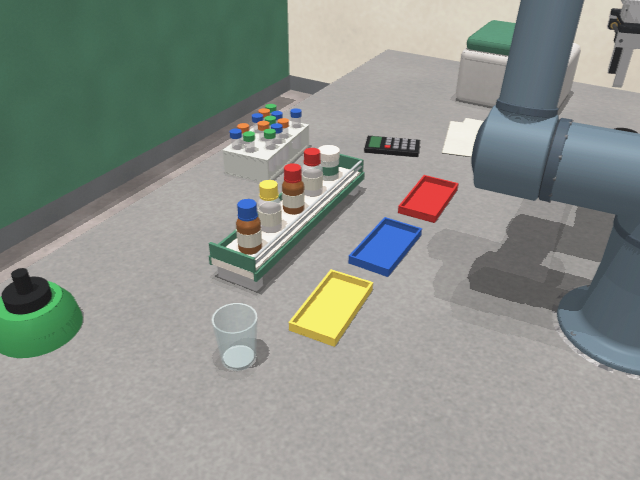

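The pictures agree with the networks' order from left to right: blue cap (265,193), yellow (313,190), red on amber (361,192), red on clear (412,190) and jar (456,193). The trays lie in front: yellow, blue, red. Next I refine the positions by segmenting the caps and tray rims.

```bash
cat > h.py <<'E'
import numpy as np
from station import r
def world(cam,uv,z,C=None):
    C=C or r.calibration(cam);T=np.linalg.inv(np.array(C['world_to_cam']))
    d=T[:3,:3]@[(uv[0]-C['cx'])/C['fx'],(uv[1]-C['cy'])/C['fy'],1];o=T[:3,3]
    return o+d*(z-o[2])/d[2]
E
python3 - <<'E'
from h import *
import cv2
im=cv2.cvtColor(cv2.imread('pics/top0.png'),cv2.COLOR_BGR2HSV)
H,S,V=[im[:,:,i].astype(int) for i in range(3)]
M={'red':((H<6)|(H>174))&(S>160)&(V>90),'blue':(abs(H-110)<12)&(S>140)&(V>60),'yel':(abs(H-28)<6)&(S>160)&(V>90)}
for k,m in M.items():
    n,l,st,c=cv2.connectedComponentsWithStats(m.astype(np.uint8))
    for i in range(1,n):
        x,y,w,h,a=st[i]
        if a<150 or y<120:continue
        if a>1500:
            rc=cv2.minAreaRect(np.argwhere(l==i)[:,::-1].astype(np.float32))
            b=[world('top',p,.018)[:2] for p in cv2.boxPoints(rc)];b=np.array(b)
            e=max(((b[(j+1)%4]-b[j]) for j in range(4)),key=np.linalg.norm)
            print(k,'tray',b.mean(0).round(4),'long axis deg',np.degrees(np.arctan2(e[1],e[0])).round(1),np.linalg.norm(e).round(3))
        else:
            # top cap disc + a bit of side
            print(k,'cap',(x,y,w,h,a),c[i].round(1),world('top',c[i],.142).round(4))
E
```

```text
red cap (np.int32(351), np.int32(181), np.int32(22), np.int32(25), np.int32(369)) [361.9 192.1] [0.6337 0.0358 0.142 ]
red cap (np.int32(403), np.int32(180), np.int32(22), np.int32(21), np.int32(354)) [413.9 189.8] [ 0.6386 -0.0446  0.142 ]
red tray [ 0.4383 -0.2169] long axis deg -87.8 0.163
blue cap (np.int32(253), np.int32(183), np.int32(21), np.int32(21), np.int32(331)) [263.1 192.9] [0.6296 0.1899 0.142 ]
blue tray [ 0.441  -0.0013] long axis deg -88.7 0.159
yel cap (np.int32(302), np.int32(179), np.int32(21), np.int32(24), np.int32(403)) [311.9 190.2] [0.6352 0.1137 0.142 ]
yel tray [0.4436 0.2099] long axis deg -86.1 0.162
```

>>> {"api": "step_arm", "payload": {
  "increments": [
    [[50,-36,-5],-7.6,70],
    [[100,-72,-10],-15.2,70],
    [[150,-108,-15],-22.8,70],
    [[200,-144,-20],-30.4,70],
    [[250,-180,-20],-38,70],
    [[300,-216,-20],-45.6,70],
    [[350,-252,-20],-53.2,70],
    [[400,-288,-20],-60.8,70],
    [[450,-324,-20],-68.4,70],
    [[500,-360,-20],-75.7,70]
  ],
  "grip_force": 20
}}

```text
clock: 2.35
tool_pos: [0.5574, -0.1557, 0.1933]
tcp_rot: [2.216, 2.226, 0.0]
contact_force: [0.5, -0.3, -0.3]
width: 0.0695
gripper_force: 0.0
```

>>> {"api": "step_arm", "payload": {
  "increments": [
    [[40,28,0],0,70],
    [[80,56,0],0,70],
    [[105,74,0],0,70],
    [[112,79,0],0,70],
    [[112,79,0],0,70]
  ]
}}

```text
clock: 2.98
tool_pos: [0.635, -0.0457, 0.1928]
tcp_rot: [-2.221, -2.222, 0.001]
contact_force: [-0.1, -0.7, -0.1]
width: 0.0699
gripper_force: 0.0
```

```bash
python3 - <<'E'
from h import *
import cv2
s=r.sense();print(s['tool_pos'])
C=r.calibration('wrist')
im=r.snapshot('wrist');cv2.imwrite('pics/w1.png',im[:,:,::-1])
T=np.array(C['world_to_cam'])
for y in(-.043,.036):
  p=T@[.637,y,.146,1];print(p[0]/p[2]*C['fx']+C['cx'],p[1]/p[2]*C['fy']+C['cy'])
E
```

```text
[ 0.63495325 -0.04565538  0.19283111]
326.7935982120747 241.59817361646904
327.1032687107117 136.29450376029666
```

View pics/w1.png

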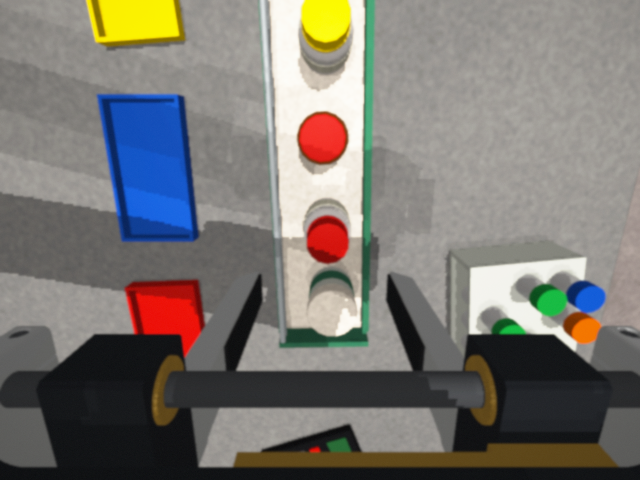

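The wrist view shows the red cap of red_clear at (327,240), where predicted (327,242), and the red_amber cap at (323,137), also as estimated. I descend and grip.

>>> {"api": "step_arm", "payload": {
  "increments": [
    [[2,2,25],0,70],
    [[2,2,50],0,70],
    [[2,2,68],0,70],
    [[2,2,73],0,70],
    [[2,2,73],0,30],
    [[2,2,73],0,30],
    [[2,2,73],0,30],
    [[2,2,73],0,30],
    [[2,2,73],0,30],
    [[2,2,73],0,30]
  ],
  "grip_force": 25
}}

```text
clock: 4.28
tool_pos: [0.6372, -0.0434, 0.12]
tcp_rot: [2.221, 2.222, -0.0]
contact_force: [0.0, -1.1, -0.4]
width: 0.0304
gripper_force: 0.0
```

```bash
python3 - <<'E'
from h import *
import cv2
s=r.sense();print(s['tool_pos'],s['width'],s['gripper_force'],s['contact_force'])
w=r.snapshot('wrist');a=r.snapshot('side')[120:280,180:420];a=cv2.resize(a,None,fx=2.5,fy=2.5)
w=cv2.resize(w,(400,300));o=np.zeros((400,1000,3),np.uint8);o[:,:600]=a;o[:300,600:]=w
cv2.imwrite('pics/g1.png',cv2.resize(o,(800,320))[:,:,::-1])
E
```

```text
[ 0.63715701 -0.04338697  0.11997091] 0.030412742819355423 0.0 [ 0.01351132 -1.11605395 -0.38674197]
```

View pics/g1.png

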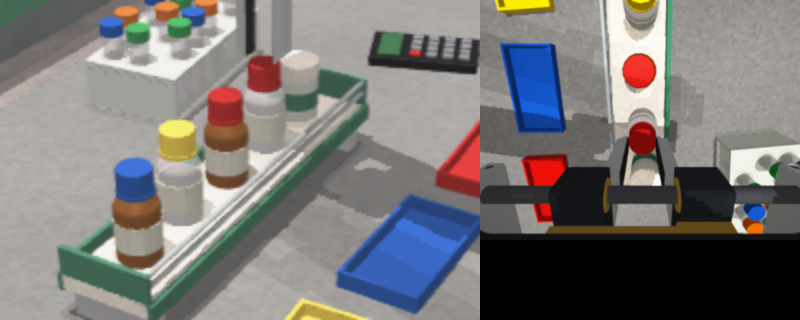

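The grip found nothing: the fingers closed on the jar side of the cap. I check where the calibrations put the TCP and the cap.

```bash
python3 - <<'E'
from h import *
import cv2
s=r.sense();tp=np.array(s['tool_pos'])
ims={}
for c in('wrist','side','top'):
    C=r.calibration(c);T=np.array(C['world_to_cam']);im=r.snapshot(c)[:,:,::-1].copy()
    for P,col in((tp,(255,0,255)),(tp+[0,0,.019],(255,255,0)),([.637,-.043,.146],(0,255,0)),([.634,.036,.146],(0,255,0))):
        p=T@np.r_[P,1];uv=(p[0]/p[2]*C['fx']+C['cx'],p[1]/p[2]*C['fy']+C['cy']);print(c,np.round(uv,1))
        cv2.drawMarker(im,tuple(int(round(v)) for v in uv),col,0,8,1)
    ims[c]=im
    print(c,[(np.round(d['at'],3),round(d['p'],2)) for d in r.boxes_of(c,'red_clear')])
a=cv2.resize(ims['wrist'][100:400,200:500],(400,400));b=cv2.resize(ims['side'][100:220,260:380],(400,400),interpolation=0)
cv2.imwrite('pics/g2.png',np.hstack([a,b]))
E
```

```text
wrist [324.2 266.2]
wrist [324.3 277.5]
wrist [324.  281.7]
wrist [318.3 140.4]
wrist [(array([ 0.638, -0.034,  0.143]), 0.83)]
side [310.9 162.2]
side [310.9 153.9]
side [310.9 150.9]
side [291.1 166.7]
side [(array([ 0.626, -0.028,  0.105]), 0.78)]
top [410.5 193.7]
top [412.7 191.1]
top [413.4 190.2]
top [362.  191.3]
top []
```

View pics/g2.png

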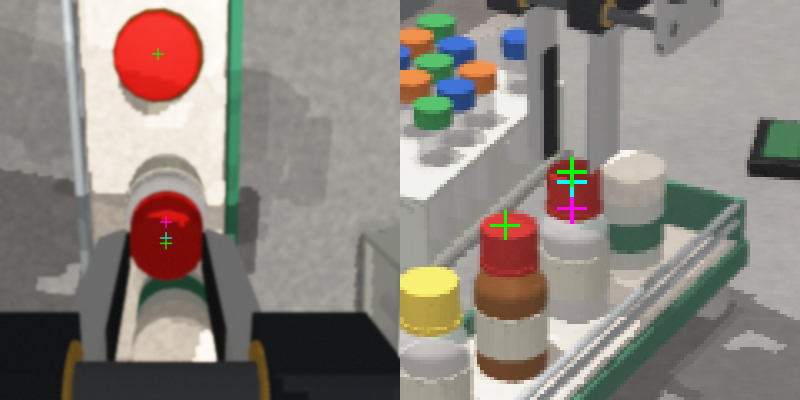

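```bash
python3 - <<'E'
from h import *
C=r.calibration('wrist');T=np.array(C['world_to_cam']);print(C['fx'],np.linalg.inv(T).round(3).tolist())
q=lambda c,P:(lambda C,p:np.round([p[0]/p[2]*C['fx']+C['cx'],p[1]/p[2]*C['fy']+C['cy'],p[2]],3))(r.calibration(c),np.array(r.calibration(c)['world_to_cam'])@np.r_[P,1])
tp=np.array(r.sense()['tool_pos'])
print('expected gap px',q('wrist',tp+[.0152,0,0])-q('wrist',tp-[.0152,0,0]),'cap px',q('wrist',[.654,-.043,.146])-q('wrist',[.62,-.043,.146]))
for dz in(0,.025,.05):
  for dx in(-.015,-.028,.015,.028): print(dz,dx,q('side',tp+[dx,0,dz]),q('wrist',tp+[dx,0,dz]))
import cv2
w=r.snapshot('wrist')[200:350,250:400];s=r.snapshot('side')[70:195,260:385]
cv2.imwrite('pics/g3.png',np.hstack([cv2.resize(w,(400,400),interpolation=2),cv2.resize(s,(400,400),interpolation=2)])[:,:,::-1])
E
```

```text
345.4921810897369 [[1.0, 0.0, 0.001, 0.637], [0.0, -0.961, -0.277, 0.037], [0.001, 0.277, -0.961, 0.332], [0.0, 0.0, 0.0, 1.0]]
expected gap px [4.6523e+01 2.0000e-03 0.0000e+00] cap px [5.8552e+01 1.0000e-03 0.0000e+00]
0 -0.015 [317.184 163.949   1.215] [3.01297e+02 2.66233e+02 2.26000e-01]
0 -0.028 [322.652 165.471   1.21 ] [2.81400e+02 2.66232e+02 2.26000e-01]
0 0.015 [304.749 160.49    1.228] [3.47207e+02 2.66235e+02 2.26000e-01]
0 0.028 [299.44  159.013   1.233] [3.67100e+02 2.66236e+02 2.26000e-01]
0.025 -0.015 [317.215 152.941   1.201] [2.98622e+02 2.81540e+02 2.02000e-01]
0.025 -0.028 [322.747 154.43    1.196] [2.76356e+02 2.81539e+02 2.02000e-01]
0.025 0.015 [304.636 149.555   1.214] [3.5000e+02 2.8154e+02 2.0200e-01]
0.025 0.028 [299.266 148.11    1.219] [3.72261e+02 2.81541e+02 2.02000e-01]
0.05 -0.015 [317.246 141.672   1.187] [2.95225e+02 3.00984e+02 1.78000e-01]
0.05 -0.028 [322.844 143.128   1.182] [2.69949e+02 3.00985e+02 1.78000e-01]
0.05 0.015 [304.52  138.365   1.2  ] [3.53548e+02 3.00983e+02 1.78000e-01]
0.05 0.028 [299.088 136.953   1.205] [3.78817e+02 3.00983e+02 1.78000e-01]
```

View pics/g3.png

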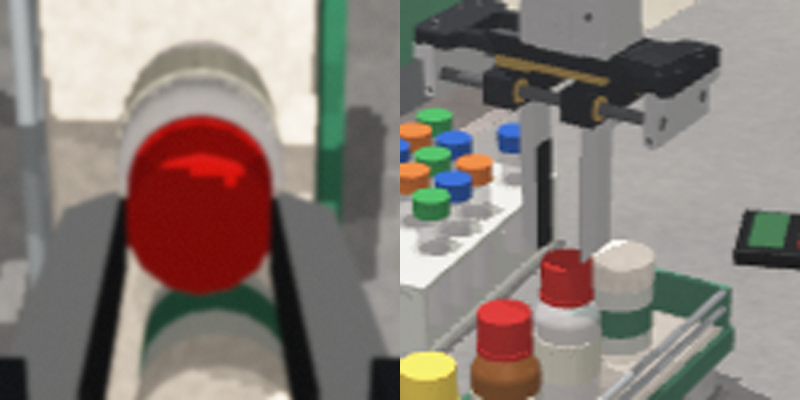

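The fingers end about 28 mm above the reported TCP. In the side view the near finger's tip is at (319,151), against (317,164) expected. The 55 px fingertip gap in the wrist view, against 46 expected, agrees. So they shut just above the cap. I open, go 27 mm lower and close again.

>>> {"api": "step_arm", "payload": {
  "increments": [
    [[0,0,0],0,64],
    [[0,0,0],0,64],
    [[0,0,0],0,64],
    [[0,0,10],0,64],
    [[0,0,20],0,64],
    [[0,0,27],0,64],
    [[0,0,27],0,64]
  ],
  "grip_force": 20
}}

```text
clock: 5.65
tool_pos: [0.6364, -0.0432, 0.0917]
tcp_rot: [-2.22, -2.22, 0.002]
contact_force: [-0.1, 0.4, 0.3]
width: 0.0639
gripper_force: 0.0
```

>>> {"api": "step_arm", "payload": {
  "increments": [
    [[0,0,0],0,20],
    [[0,0,0],0,20],
    [[0,0,0],0,20],
    [[0,0,0],0,20],
    [[0,0,0],0,20],
    [[0,0,0],0,20]
  ]
}}

```text
clock: 6.4
tool_pos: [0.6374, -0.0434, 0.0932]
tcp_rot: [2.221, 2.221, 0.0]
contact_force: [0.0, 0.4, 1.9]
width: 0.0335
gripper_force: 20.0
```

The grip now holds on the cap (33.5 mm, 20 N). I lift and carry.

>>> {"api": "step_arm", "payload": {
  "increments": [
    [[0,0,-10],0,20],
    [[0,0,-25],0,20],
    [[0,0,-45],0,20],
    [[0,0,-60],0,20],
    [[0,-10,-65],0,20],
    [[0,-35,-65],0,20],
    [[0,-65,-65],0,20],
    [[-10,-95,-65],0,20],
    [[-35,-125,-65],0,20],
    [[-65,-150,-65],0,20]
  ],
  "grip_force": 30
}}

```text
clock: 7.65
tool_pos: [0.4853, -0.1083, 0.1576]
tcp_rot: [-2.219, -2.222, 0.001]
contact_force: [-0.0, -1.2, -1.3]
width: 0.0334
gripper_force: 30.0
```

>>> {"api": "step_arm", "payload": {
  "increments": [
    [[-30,-18,0],0,20],
    [[-65,-35,0],0,20],
    [[-100,-45,0],0,20],
    [[-125,-48,0],0,20],
    [[-140,-48,10],0,20],
    [[-141,-48,35],0,20],
    [[-141,-48,65],0,20],
    [[-141,-48,90],0,20],
    [[-141,-48,95],0,20],
    [[-141,-48,95],0,20]
  ]
}}

```text
clock: 8.9
tool_pos: [0.4392, -0.2491, 0.0629]
tcp_rot: [-2.22, -2.222, -0.0]
contact_force: [-0.8, 0.2, -1.4]
width: 0.0333
gripper_force: 30.0
```

```bash
python3 - <<'E'
from h import *
import cv2
s=r.sense();print(s['tool_pos'],s['width'],s['contact_force'])
a=r.snapshot('side')[120:245,360:485];w=r.snapshot('wrist')
cv2.imwrite('pics/p1.png',np.hstack([cv2.resize(w,(400,300)),cv2.resize(a,(300,300),interpolation=2)])[:,:,::-1])
E
```

```text
[ 0.43919147 -0.2490839   0.06291599] 0.03328001886016063 [-0.75896549  0.19136394 -1.43408535]
```

View pics/p1.png

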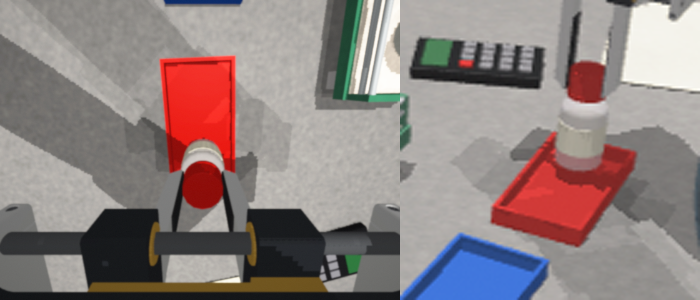

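The bottle hangs upright over the far half of the red tray, centred across it (cap at (203,185) in the left half of the picture). I lower it, slowly at the end.

>>> {"api": "step_arm", "payload": {
  "increments": [
    [[0,0,6],0,20],
    [[0,0,12],0,20],
    [[0,0,14],0,20],
    [[0,0,15],0,20],
    [[0,0,16],0,20],
    [[0,0,16],0,20]
  ]
}}

```text
clock: 9.75
tool_pos: [0.4394, -0.2496, 0.0472]
tcp_rot: [2.221, 2.221, -0.0]
contact_force: [-0.4, 0.5, 0.3]
width: 0.0333
gripper_force: 30.0
```

>>> {"api": "step_arm", "payload": {
  "increments": [
    [[0,0,0],0,40],
    [[0,0,0],0,60],
    [[0,0,0],0,64],
    [[0,0,-15],0,64],
    [[0,0,-45],0,64],
    [[0,0,-90],0,64],
    [[20,20,-108],0,64],
    [[65,50,-108],0,64],
    [[115,80,-108],0,64],
    [[165,110,-108],0,64]
  ]
}}

```text
clock: 11.0
tool_pos: [0.5504, -0.083, 0.1565]
tcp_rot: [2.22, 2.22, 0.001]
contact_force: [0.8, -0.4, -0.1]
width: 0.0642
gripper_force: 0.0
```

```bash
python3 - <<'E'
from h import *
import cv2
s=r.sense();print(s['tool_pos'],s['width'])
C=r.calibration('wrist')
for c in('side','top','wrist'):
  r.snapshot(c)
  print(c,[(n,np.round(d['at'],3),round(d['p'],2)) for n in('red_clear','red_amber') for d in r.boxes_of(c,n)])
E
```

```text
[ 0.55038269 -0.08301408  0.15654474] 0.06416325286669222
side [('red_clear', array([ 0.436, -0.234,  0.055]), 0.56), ('red_amber', array([0.619, 0.051, 0.103]), 0.73)]
top [('red_amber', array([0.624, 0.034, 0.139]), 0.79)]
wrist [('red_amber', array([0.624, 0.027, 0.142]), 0.88)]
```

>>> {"api": "step_arm", "payload": {
  "increments": [
    [[45,32,0],0,64],
    [[85,60,0],0,64],
    [[112,78,0],0,64],
    [[119,84,0],0,64],
    [[119,84,8],0,64],
    [[119,84,30],0,64],
    [[119,84,52],0,64],
    [[119,84,62],0,64],
    [[119,84,62],0,64]
  ],
  "grip_force": 20
}}

```text
clock: 12.58
tool_pos: [0.6323, 0.0338, 0.0922]
tcp_rot: [-2.222, -2.219, 0.002]
contact_force: [0.3, 0.1, 0.5]
width: 0.0639
gripper_force: 0.0
```

>>> {"api": "step_arm", "payload": {
  "increments": [
    [[0,0,0],0,20],
    [[0,0,0],0,20],
    [[0,0,0],0,20],
    [[0,0,0],0,20],
    [[0,0,0],0,20],
    [[0,0,0],0,20]
  ]
}}

```text
clock: 13.32
tool_pos: [0.6335, 0.0346, 0.0935]
tcp_rot: [2.221, 2.221, 0.001]
contact_force: [-0.3, 0.2, 2.7]
width: 0.0337
gripper_force: 20.0
```

>>> {"api": "step_arm", "payload": {
  "increments": [
    [[0,0,-10],0,20],
    [[0,0,-25],0,20],
    [[0,0,-45],0,20],
    [[0,0,-60],0,20],
    [[0,-10,-65],0,20],
    [[0,-35,-65],0,20],
    [[0,-65,-65],0,20],
    [[-10,-95,-65],0,20],
    [[-35,-125,-65],0,20],
    [[-70,-150,-65],0,20]
  ],
  "grip_force": 30
}}

```text
clock: 14.58
tool_pos: [0.4812, -0.0353, 0.1575]
tcp_rot: [-2.219, -2.223, 0.001]
contact_force: [0.8, -0.8, -2.3]
width: 0.0331
gripper_force: 30.0
```

>>> {"api": "step_arm", "payload": {
  "increments": [
    [[-35,-18,0],0,20],
    [[-70,-33,0],0,20],
    [[-105,-43,0],0,20],
    [[-132,-46,0],0,20],
    [[-146,-46,0],0,20],
    [[-148,-46,10],0,20],
    [[-148,-46,35],0,20],
    [[-148,-46,65],0,20],
    [[-148,-46,90],0,20],
    [[-148,-46,95],0,20]
  ]
}}

```text
clock: 15.82
tool_pos: [0.4356, -0.1812, 0.0605]
tcp_rot: [-2.216, -2.219, 0.001]
contact_force: [-0.2, 0.1, -0.5]
width: 0.0333
gripper_force: 30.0
```

>>> {"api": "step_arm", "payload": {
  "increments": [
    [[0,0,6],0,20],
    [[0,0,12],0,20],
    [[0,0,14],0,20],
    [[0,0,15],0,20],
    [[0,0,16],0,20],
    [[0,0,16],0,20]
  ]
}}

```text
clock: 16.58
tool_pos: [0.4375, -0.1837, 0.0474]
tcp_rot: [2.221, 2.221, 0.0]
contact_force: [-0.2, 0.2, -0.1]
width: 0.0332
gripper_force: 30.0
```

>>> {"api": "step_arm", "payload": {
  "increments": [
    [[0,0,0],0,40],
    [[0,0,0],0,60],
    [[0,0,0],0,64],
    [[0,0,-15],0,64],
    [[0,0,-45],0,64],
    [[0,0,-90],0,64],
    [[25,10,-108],0,64],
    [[75,30,-108],0,64],
    [[125,60,-108],0,64],
    [[175,90,-108],0,64]
  ]
}}

```text
clock: 17.82
tool_pos: [0.5283, -0.0069, 0.1566]
tcp_rot: [2.22, 2.22, 0.002]
contact_force: [-0.2, -0.2, 0.2]
width: 0.0639
gripper_force: 0.0
```

>>> {"api": "step_arm", "payload": {
  "increments": [
    [[45,40,0],0,64],
    [[85,78,0],0,64],
    [[112,100,0],0,64],
    [[122,107,0],0,64],
    [[122,107,8],0,64],
    [[122,107,30],0,64],
    [[122,107,52],0,64],
    [[122,107,62],0,64],
    [[122,107,62],0,64]
  ],
  "grip_force": 20
}}

```text
clock: 18.95
tool_pos: [0.6331, 0.1132, 0.0914]
tcp_rot: [-2.22, -2.22, 0.003]
contact_force: [0.4, 0.7, 0.8]
width: 0.0641
gripper_force: 0.0
```

>>> {"api": "step_arm", "payload": {
  "increments": [
    [[0,0,0],0,20],
    [[0,0,0],0,20],
    [[0,0,0],0,20],
    [[0,0,0],0,20],
    [[0,0,0],0,20],
    [[0,0,0],0,20]
  ]
}}

```text
clock: 19.7
tool_pos: [0.6346, 0.1136, 0.0935]
tcp_rot: [2.221, 2.221, 0.001]
contact_force: [0.0, -0.3, 2.9]
width: 0.0336
gripper_force: 20.0
```

>>> {"api": "step_arm", "payload": {
  "increments": [
    [[0,0,-10],0,20],
    [[0,0,-25],0,20],
    [[0,0,-45],0,20],
    [[0,0,-60],0,20],
    [[0,-10,-65],0,20],
    [[0,-35,-65],0,20],
    [[0,-65,-65],0,20],
    [[5,-95,-65],0,20],
    [[20,-125,-65],0,20],
    [[40,-150,-65],0,20]
  ],
  "grip_force": 30
}}

```text
clock: 20.95
tool_pos: [0.4821, 0.1537, 0.1575]
tcp_rot: [-2.222, -2.22, 0.001]
contact_force: [0.5, 0.4, -2.1]
width: 0.0333
gripper_force: 30.0
```

>>> {"api": "step_arm", "payload": {
  "increments": [
    [[20,-18,0],0,20],
    [[40,-33,0],0,20],
    [[52,-40,0],0,20],
    [[57,-41,0],0,20],
    [[57,-41,10],0,20],
    [[57,-41,35],0,20],
    [[57,-41,65],0,20],
    [[57,-41,90],0,20],
    [[57,-41,95],0,20],
    [[57,-41,95],0,20]
  ]
}}

```text
clock: 22.2
tool_pos: [0.4434, 0.2103, 0.063]
tcp_rot: [-2.222, -2.221, 0.0]
contact_force: [-0.5, 0.2, -0.9]
width: 0.0334
gripper_force: 30.0
```

>>> {"api": "step_arm", "payload": {
  "increments": [
    [[0,0,6],0,20],
    [[0,0,12],0,20],
    [[0,0,14],0,20],
    [[0,0,15],0,20],
    [[0,0,16],0,20],
    [[0,0,16],0,20]
  ]
}}

```text
clock: 22.95
tool_pos: [0.4433, 0.2107, 0.0474]
tcp_rot: [2.221, 2.222, 0.0]
contact_force: [-0.8, -0.0, 1.1]
width: 0.0334
gripper_force: 30.0
```

>>> {"api": "step_arm", "payload": {
  "increments": [
    [[0,0,0],0,40],
    [[0,0,0],0,60],
    [[0,0,0],0,64],
    [[0,0,-15],0,64],
    [[0,0,-45],0,64],
    [[0,0,-90],0,64],
    [[0,15,-108],0,64],
    [[-5,50,-108],0,64],
    [[-12,95,-108],0,64],
    [[-20,140,-108],0,64]
  ]
}}

```text
clock: 24.2
tool_pos: [0.5848, 0.1905, 0.1564]
tcp_rot: [2.22, 2.221, 0.002]
contact_force: [0.5, -0.3, 0.5]
width: 0.0639
gripper_force: 0.0
```

>>> {"api": "step_arm", "payload": {
  "increments": [
    [[0,30,0],0,64],
    [[-1,42,0],0,64],
    [[-1,47,0],0,64],
    [[-1,47,8],0,64],
    [[-1,47,30],0,64],
    [[-1,47,52],0,64],
    [[-1,47,62],0,64],
    [[-1,47,62],0,64]
  ],
  "grip_force": 20
}}

```text
clock: 25.2
tool_pos: [0.6291, 0.1895, 0.0913]
tcp_rot: [-2.22, -2.22, 0.003]
contact_force: [-0.0, 0.7, -0.3]
width: 0.064
gripper_force: 0.0
```

>>> {"api": "step_arm", "payload": {
  "increments": [
    [[0,0,0],0,20],
    [[0,0,0],0,20],
    [[0,0,0],0,20],
    [[0,0,0],0,20],
    [[0,0,0],0,20],
    [[0,0,0],0,20]
  ]
}}

```text
clock: 25.95
tool_pos: [0.6304, 0.1897, 0.0935]
tcp_rot: [2.221, 2.221, 0.001]
contact_force: [-1.7, 0.1, 2.5]
width: 0.0336
gripper_force: 20.0
```

>>> {"api": "step_arm", "payload": {
  "increments": [
    [[0,0,-10],0,20],
    [[0,0,-25],0,20],
    [[0,0,-45],0,20],
    [[0,0,-60],0,20],
    [[0,-10,-65],0,20],
    [[-10,-35,-65],0,20],
    [[-30,-60,-65],0,20],
    [[-55,-85,-65],0,20],
    [[-85,-110,-65],0,20],
    [[-115,-135,-65],0,20]
  ],
  "grip_force": 30
}}

```text
clock: 27.2
tool_pos: [0.4933, 0.074, 0.1576]
tcp_rot: [-2.22, -2.222, 0.001]
contact_force: [0.5, -0.8, -1.8]
width: 0.0332
gripper_force: 29.9
```

>>> {"api": "step_arm", "payload": {
  "increments": [
    [[-30,-22,0],0,20],
    [[-55,-42,0],0,20],
    [[-70,-52,0],0,20],
    [[-76,-54,0],0,20],
    [[-76,-54,10],0,20],
    [[-76,-54,35],0,20],
    [[-76,-54,65],0,20],
    [[-76,-54,90],0,20],
    [[-76,-54,95],0,20],
    [[-76,-54,95],0,20]
  ]
}}

```text
clock: 28.45
tool_pos: [0.4413, -0.0011, 0.0629]
tcp_rot: [-2.22, -2.222, 0.0]
contact_force: [-0.1, 0.2, -0.6]
width: 0.0334
gripper_force: 29.9
```

>>> {"api": "step_arm", "payload": {
  "increments": [
    [[0,0,6],0,20],
    [[0,0,12],0,20],
    [[0,0,14],0,20],
    [[0,0,15],0,20],
    [[0,0,16],0,20],
    [[0,0,16],0,20]
  ]
}}

```text
clock: 29.2
tool_pos: [0.4413, -0.0015, 0.0474]
tcp_rot: [2.221, 2.222, -0.0]
contact_force: [-2.0, 1.2, 3.1]
width: 0.0333
gripper_force: 30.0
```

>>> {"api": "step_arm", "payload": {
  "increments": [
    [[0,0,0],0,40],
    [[0,0,0],0,60],
    [[0,0,0],0,64],
    [[0,0,-15],0,64],
    [[0,0,-45],0,64],
    [[0,0,-90],0,64],
    [[0,0,-130],0,64],
    [[0,0,-150],0,64],
    [[0,0,-150],0,64]
  ]
}}

```text
clock: 30.32
tool_pos: [0.4425, -0.0018, 0.1997]
tcp_rot: [2.218, 2.219, 0.004]
contact_force: [0.0, -0.7, -1.6]
width: 0.064
gripper_force: 0.0
```

```bash
python3 - <<'E'
from h import *
import cv2
s=r.sense();print(s['clock'],s['tool_pos'],s['contact_force'])
a=r.snapshot('side');t=r.snapshot('top')
for c in('side','top'):
  print(c,[(n,np.round(d['at'],3).tolist(),round(d['p'],2)) for n in('red_clear','red_amber','blue_amber','yellow_clear','white_jar','beaker') for d in r.boxes_of(c,n)[:2]])
cv2.imwrite('pics/end.png',np.hstack([cv2.resize(t[150:390,100:580],(480,240)),a[120:360,180:500]])[:,:,::-1])
E
```

```text
30.325 [ 0.44253139 -0.00177606  0.19965445] [ 0.00680416 -0.68279737 -1.62254625]
side [('red_clear', [0.426, -0.231, 0.067], 0.77), ('red_amber', [0.427, -0.167, 0.061], 0.64), ('blue_amber', [0.432, 0.013, 0.056], 0.84), ('blue_amber', [0.426, -0.235, 0.069], 0.39), ('yellow_clear', [0.434, 0.227, 0.067], 0.77), ('white_jar', [0.633, -0.106, 0.092], 0.9), ('white_jar', [0.437, 0.225, 0.066], 0.64), ('beaker', [0.506, 0.39, 0.055], 0.6)]
top [('yellow_clear', [0.447, 0.204, 0.1], 0.69), ('white_jar', [0.639, -0.115, 0.114], 0.89), ('beaker', [0.511, 0.395, 0.043], 0.65)]
```

View pics/end.png

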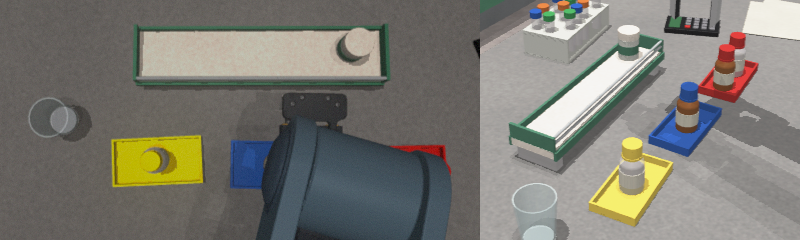

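The last picture shows all four bottles standing upright in their trays: yellow (632,165), blue (688,105), and the two red ones around (730,65). The jar and the beaker have not moved and the gripper is clear. I hand in.

```bash
python3 -c "
from station import r
print(r.sign_off())"
```

```text
the job is handed in; nothing more can be done
None
```

The job is handed in (no verdict was returned): all four bottles stand upright in the trays of their cap colours, the white jar and the beaker are where they started, and the last move ended at about 30 s of the 102 s.

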